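# Ready the microscope for a picture

### The arm

A 6-joint arm with a two-finger parallel gripper is mounted at the origin on the work surface. World frame = base frame: x ahead of the robot, y to its left, z up, the work surface at z = 0. Lengths are in m, angles in rad, forces in N, time in s.
With the tool pointing down it reaches from about 0.4 to 0.825 m from the base axis. Payload 7 kg.
Tool frame: the origin (TCP) lies at the centre of the arm's flange, where the gripper is bolted on; the fingertips stand 178 mm ahead of it and the grasp point (between the pads) lies 159 mm ahead of it; x points along the fingers, z is the direction in which the jaws open and shut, and the axes are right-handed (so a half turn about x gives the same grasp; the last joint's range is limited). The gripper opens to 88 mm and grips with 3 to 60 N. Pads are 19 mm wide; open, the fingers measure 130 mm over their backs; the gripper's body (78 mm by 193 mm) begins 47 mm behind the grasp point.
Start: joints at [-0.939, 0.359, 0.012, 0, -1.224, -0.288], TCP at [0.227, -0.635, 0.405] pointing down, gripper open.
Joint ranges: [-3.07, 3.07], [-1.43, 2.12], [-1.02, 1.25], [-3.03, 1.67], [-3.05, -0], [-3.03, 3.03]. Speed limits (rad/s): [2.39, 2.39, 3.01, 3.14, 3.14, 3.14].

### API

Orientations are given as [roll, pitch, yaw] about the fixed x, y, z axes, in that order (R = Rz(yaw) Ry(pitch) Rx(roll)).
In Python, from station import telemetry, optics, job_done, finder gives the robot as it stands.
- The arm moves only by the tool play_rows, never from a script. Its argument "steps" is a list of rows, each an object of numbers: "gripper": the opening, from 0 (shut) to 1 (fully open); "tx", "ty", "tz": the shift along the tool's x, y, z in units of 25 mm (1.0 is 25 mm); "ax", "ay", "az": the turn, a rotation vector about the tool's x, y, z in units of 6 degrees (1.0 is 6 degrees). In form: [{"gripper": .., "tx": .., "ty": .., "tz": .., "ax": .., "ay": .., "az": ..}, ...]. A call has 1 to 20 rows; each row shifts and turns the commanded pose from where the row before left it, along the tool's axes as they then stand; what a row does not reach is not made up. A row lasts 1/12 s, in which the tool goes at most 41.7 mm and 7.16 degrees, less where a joint would pass 70% of its speed; a pose out of reach is approached as far as the arm can. A call is refused whole if a number of a shift passes 1 or a number of a turn 1, either way. A call with a gripper value outside its range is refused whole. The fingers move at their own pace and stop on an object; "newtons" is the grip in N (left out, the last holds). Time passes only in rows, so rows that do not move let the fingers close. It gives the time, the measured TCP pose, the force and the opening at its end, in the units of the state.
- telemetry.get_state(): the state, without advancing time (a new reading comes with each control period).
- optics.grab_frame(name): name is "scene" or "top" or "wrist"; returns the picture (400x640x3 uint8, red, green, blue); there is no depth.
- optics.calibration(name): a dict with "fx", "fy", "cx", "cy" (pixels), "T" (4x4, takes a point from camera to world coordinates); the wrist camera has in their place "mount" (4x4, takes a point from camera to tool coordinates, whose origin is the TCP and whose axes are the tool frame's). Camera axes: x right, y down, z forward; pixel columns grow to the right and rows downward; lengths in m; the calibration is good to about 2 mm. A picture is of the moment at which its call begins: read the wrist's pose just before it. calibration takes no time and is no camera call.
- job_done(): hands the job in, once; it reports no verdict.
Trained networks look in the newest picture that a camera, given by its name, has taken for a name from the list of things; names that differ only in an ending like _2 or _b are one class to them, and where a whole thing is asked for, a point or a joint stands for the part that bears it (a point fixed in the world has none). Each returns a list of dicts, best first, with "confidence" (0 to 1); they miss things now and then, are a little off and sometimes report something else, mostly with a low value. They report only what shows in the picture. A call takes as long as a camera call.
- finder.look_for(query, camera): "extent" ([left, top, right, bottom] in pixels, round what is visible of it).
- finder.silhouettes(query, camera): "pixels" (400x640 bool, what is visible of it) and "extent" ([left, top, right, bottom] in pixels, round what is visible of it).
- finder.pinpoint(query, camera): "location" ([row, column] in pixels: a listed point, or the origin of a listed thing).
The state is a dict: "t": time; "q": joint angles; "qd": joint speeds; "joint_efforts": joint torques, N m; "eef_pos": TCP position; "ee_rot": TCP orientation; "force": force on the tool from outside, world axes, zero at the start; "moment": the same for the moment, N m; "width": finger opening in m.
Only numpy, scipy, OpenCV 4.12 (cv2) and the standard library are available. Lean on these libraries where they do the work, as an engineer would, in place of code of your own. Each camera call takes 0.05 s, during which the arm holds its last target.

### The job

Get the microscope ready for a picture, in this order: first switch on the lamp supply by pressing the raised end of its big rocker until it has rocked fully over; then, on the filter box with three keys, press the long bar key fully down so that it stays in; last, on the camera box, press the larger of the two round buttons fully down for a moment and let it come back up. Only press, with the closed fingers: press no other key or button, pick nothing up, and leave the boxes and everything else on the bench where they stand.

Things in the scene. Friction and masses are not known exactly. Their poses are not given: they have to be found in the camera images.
- lamp_box: Lamp supply: loose white box 140 x 110 x 66 mm, 1.6 kg, with one big grey rocker on top. Origin at the centre of its underside, x along the 140 mm side (x points to its rear; the rocker's raised end is at -x), y along the 110 mm side, z up. On its top is an 84 x 46 mm black plinth, top 72 mm above the bench. Any of the three boxes may be at any of three places.
- rocker (a joint): Tilt of the rocker, rad: about 0 = off (raised end towards the box's -x), 0.4 = fully over (stop). Pushing the raised end down increases it. Friction hinge, 0.05 N m: it stays where it is left (3 to 6 N needed).
- rocker_press (a point): Where to press: point on the rocker's upper face, 24 mm from the pivot towards the raised end. The rocker is a plate 70 mm long (box x), 34 mm wide (box y) and 10 mm thick; the pivot lies 84 mm above the bench over the box's centre. In off the point is about 94 mm above the bench; fully over it is about 10 mm lower. The point moves and turns with the rocker.
- filter_box: Filter selector: loose white box 100 x 180 x 44 mm, 1.3 kg, with three grey keys in a row along its y on a black panel (top 46 mm above the bench). Origin at the centre of its underside, x along the 100 mm side, y along the 180 mm side, z up.
- bar_key (a joint): Depth of the long bar key, m: 0 = out, 0.008 = fully down (stop). Goes straight down against 3.5 N of friction and stays where it is left.
- bar_key_top (a point): Centre of the top of the bar key, 58 mm long (box x) by 24 mm wide (box y), 61 mm above the bench when out; it is the end key of the row, 56 mm to the box's +y. It moves with the key.
- round_key (a joint): Depth of the round key (26 mm across, the middle of the row), m: 0 = out, up to 0.008. Not to be pressed. Top as high as the bar key's.
- square_key (a joint): Depth of the square key (24 x 24 mm, the end key at the box's -y, 56 mm from the middle), m: 0 = out, up to 0.008. Not to be pressed.
- camera_box: Camera control box: loose white box 100 x 120 x 50 mm, 1.3 kg, with one large and one small round grey button on top, each in a black round housing 12 mm high. Origin at the centre of its underside, x along the 100 mm side, y along the 120 mm side, z up.
- release (a joint): Depth of the large button, m: 0 = out, 0.008 = fully down (stop). Spring: fully down takes 5 N, comes back up by itself.
- release_top (a point): Centre of the top of the large button, 34 mm across, 25 mm to the box's -y, 70 mm above the bench when out (so 8 mm above its housing). It moves with the button.
- small_button (a joint): Depth of the small button (14 mm across, 36 mm to the box's +y), m: 0 = out, up to 0.008. Sprung. Not to be pressed.
- dropper: Bystander: amber dropper bottle, 38 mm across, 80 mm tall with its rubber bulb, upright between the boxes. Origin at the centre of its underside.
- objective: Bystander: spare microscope objective, 28 mm across, 46 mm tall, upright between the boxes. Origin at the centre of its underside.
- dish: Bystander: glass dish, 90 mm across, 15 mm high. Origin at the centre of its underside.
- pencil: Bystander: pencil lying on the bench, about 180 mm long, 8 mm thick. Origin under its middle, x along it.
- slide_box: Bystander: box of slides, 87 x 102 x 34 mm. Origin at the centre of its underside.
- jar: Bystander: jar with a lid, 52 mm across, 70 mm tall. Origin at the centre of its underside.

How it is judged:
On the way, in this order (a step that is already met when the one before it is completed fails the run):
1. the lamp rocker is fully over (value of joint rocker above 0.33 rad), for 0.2 s.
2. then the bar key is fully down (value of joint bar_key above 0.006 m), for 0.2 s.
3. then the large camera button is fully down (value of joint release above 0.006 m), for 0.1 s.
At the end, for the whole second after the job is handed in: rocker fully over (above 0.33 rad), bar key down (above 6 mm), the large button back up (below 1.5 mm), the other keys and button not pressed (below 2 mm), the three boxes within 20 mm and the bystanders within 30 mm of where they stood, all at rest (value of joint rocker above 0.33 rad and value of joint bar_key above 0.006 m and value of joint release below 0.0015 m and value of joint each of round_key, square_key, small_button below 0.002 m and distance of each of lamp_box, filter_box, camera_box from where it was at the start of the episode below 0.02 m and distance of each of dropper, objective, dish, pencil, slide_box, jar from where it was at the start of the episode below 0.03 m and linear speed of each of lamp_box, filter_box, camera_box, dropper, objective, dish, pencil, slide_box, jar below 0.02 m/s); the robot touches nothing.
It fails at once if the bar key is pressed before the lamp is on (value of joint bar_key above 0.003 m and value of joint rocker below 0.28 rad).
It fails at once if the camera button is pressed before the lamp is on and the bar key is in (value of joint release above 0.003 m and (value of joint rocker below 0.28 rad or value of joint bar_key below 0.005 m)).
It fails at once if another key or button is pressed (value of joint any of round_key, square_key, small_button above 0.003 m).
It fails at once if a control box is shifted more than 20 mm or lifted (distance of any of lamp_box, filter_box, camera_box from where it was at the start of the episode above 0.02 m or height (world z) of any of lamp_box, filter_box, camera_box above 0.01 m).
It fails at once if a bystander is moved more than 30 mm or lifted (distance of any of dropper, objective, dish, pencil, slide_box, jar from where it was at the start of the episode above 0.03 m or height (world z) of any of dropper, objective, dish, pencil, slide_box, jar above 0.015 m).
It also fails if it takes over 54 s, if anything falls off the work surface, if the arm or the gripper's body presses on something with over 40 N, if the wrist force passes 120 N, or if a joint passes its speed limit or range.

## Working session

There is one attempt and no reset: what is moved stays moved. The work goes in short steps, Python scripts to look and compute and a tool call to move; the robot and the scene stay as the last step left them, time stands still between calls to the robot, and variables do not carry over. Pictures are saved under pics/ and viewed, and the job is handed in when it is done.

Besides the shell and the picture viewer there is one more tool, called by a JSON object that holds its "op" and its "data", one argument or row to a line. play_rows: Moves the arm, as the interface text tells. Its arguments: {"type":"object","properties":{"steps":{"type":"array"},"newtons":{"type":"number"}},"required":["steps"]}

```bash
mkdir -p pics; ls; cat > h.py <<'E'
import numpy as np, cv2
from station import telemetry, optics, job_done, finder
def save(im,n): cv2.imwrite('pics/'+n+'.png',cv2.cvtColor(im,cv2.COLOR_RGB2BGR))
def ray(cam,u,v,z,cal=None,T=None):
    c=cal or optics.calibration(cam); T=c['T'] if T is None else T; T=np.array(T)
    d=T[:3,:3]@np.array([(u-c['cx'])/c['fx'],(v-c['cy'])/c['fy'],1]); o=T[:3,3]
    return o+d*(z-o[2])/d[2]
def proj(cam,p,T=None):
    c=optics.calibration(cam); T=np.array(c['T'] if T is None else T)
    q=T[:3,:3].T@(np.array(p)-T[:3,3]); return c['fx']*q[0]/q[2]+c['cx'],c['fy']*q[1]/q[2]+c['cy']
E
python3 - <<'E'
from h import *
for n in('top','scene'): save(optics.grab_frame(n),n+'0')
Z=dict(rocker_press=.094,bar_key_top=.061,release_top=.07,lamp_box=0,filter_box=0,camera_box=0,dropper=0,objective=0,jar=0,dish=0,slide_box=0)
for k,z in Z.items():
  for c in('top','scene'):
    for r in finder.pinpoint(k,c)[:2]:
        v,u=r['location']; print(k,c,round(r['confidence'],2),np.round((u,v)),ray(c,u,v,z).round(4))
s=telemetry.get_state(); print(s)
E
```

```text
pics
rocker_press top 0.61 [289. 212.] [0.5138 0.0042 0.094 ]
rocker_press top 0.39 [360. 123.] [ 0.7146 -0.1448  0.094 ]
rocker_press scene 0.74 [334. 158.] [0.5083 0.004  0.094 ]
bar_key_top top 0.61 [396. 229.] [ 0.4871 -0.2316  0.061 ]
bar_key_top top 0.46 [414. 228.] [ 0.491  -0.2702  0.061 ]
bar_key_top scene 0.66 [248. 190.] [ 0.4808 -0.2195  0.061 ]
release_top top 0.58 [175. 229.] [0.4722 0.2531 0.07  ]
release_top scene 0.63 [413. 129.] [0.4827 0.2572 0.07  ]
release_top scene 0.56 [317. 158.] [ 0.4644 -0.0236  0.07  ]
lamp_box top 0.97 [288. 202.] [0.5456 0.0122 0.    ]
lamp_box scene 0.7 [344. 189.] [0.5374 0.0176 0.    ]
filter_box top 0.86 [411. 226.] [ 0.4969 -0.2762  0.    ]
filter_box scene 0.77 [229. 215.] [ 0.4828 -0.2778  0.    ]
camera_box top 0.74 [177. 224.] [0.4863 0.2689 0.    ]
camera_box scene 0.93 [415. 145.] [0.4801 0.2767 0.    ]
camera_box scene 0.45 [412. 127.] [0.4102 0.3137 0.    ]
dropper top 0.49 [234. 225.] [0.4871 0.136  0.    ]
dropper top 0.32 [175. 220.] [0.4954 0.2756 0.    ]
dropper scene 0.7 [376. 162.] [0.4862 0.144  0.    ]
objective top 
[... 585 characters left out ...]
ne 0.57 [430. 230.] [ 0.7506  0.1427 -0.    ]
{'t': 1.2, 'q': array([-9.38884799e-01,  3.58571024e-01,  1.19259057e-02, -2.08435500e-05,
       -1.22410439e+00, -2.88159042e-01]), 'qd': array([ 1.16551406e-04,  3.23601226e-05, -4.84323649e-04,  6.26063984e-04,
       -1.65875925e-03, -7.01084013e-04]), 'joint_efforts': array([ 2.71607605e-04, -5.82398593e+01,  2.93307406e+01,  7.00276807e+00,
        1.22932580e-02, -9.32187788e-06]), 'eef_pos': array([ 0.22750689, -0.63548134,  0.40468753]), 'ee_rot': array([-2.45687116,  1.57074557, -0.54232943]), 'force': array([-0.04053223,  0.2853036 , -0.146708  ]), 'moment': array([-0.02694863,  0.03742384,  0.03331082]), 'width': 0.08769881455804725}
```

```bash
python3 - <<'E'
import cv2
a=cv2.imread('pics/top0.png')[150:300,130:460]
cv2.imwrite('pics/topc.png',cv2.resize(a,None,fx=2.4,fy=2.4,interpolation=cv2.INTER_CUBIC))
a=cv2.imread('pics/scene0.png')[90:260,180:460]
cv2.imwrite('pics/scenec.png',cv2.resize(a,None,fx=2.8,fy=2.8,interpolation=cv2.INTER_CUBIC))
E
```

```text
(no output)
```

View pics/topc.png

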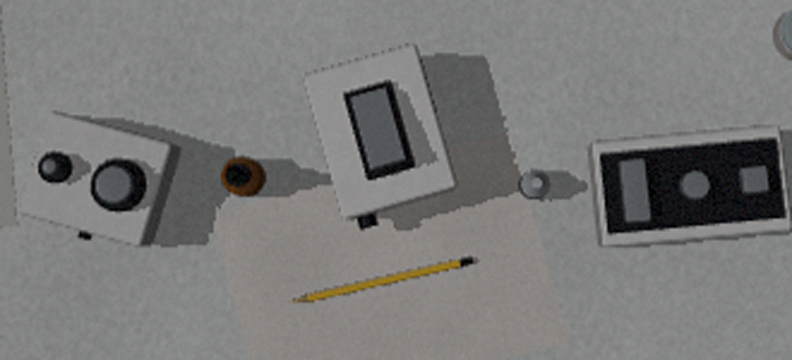

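View pics/scenec.png

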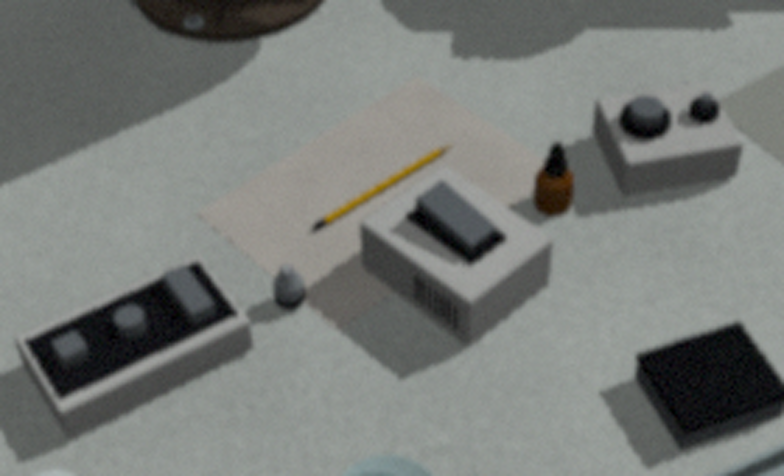

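View pics/scene0.png

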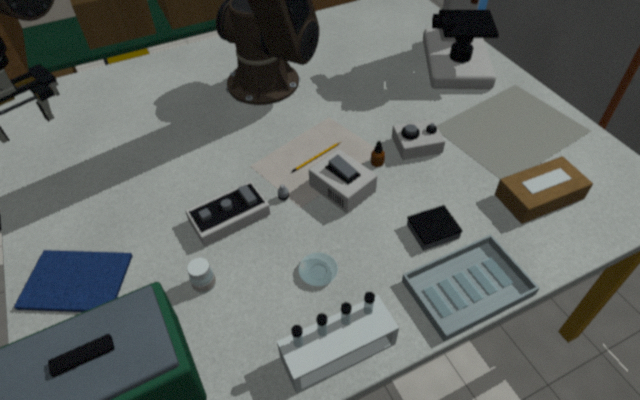

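The top view has +x up and +y left. The lamp box is in the middle with its raised end and black cable stub towards the robot. The filter box is on the right with the bar key as its left-hand key, around (394,229). The camera box is on the left with the large button around (179,227). The finder's second hits on the dish and others are false. I'll refine these positions by segmentation.

```bash
python3 - <<'E'
from h import *
im=cv2.cvtColor(cv2.imread('pics/top0.png'),cv2.COLOR_BGR2RGB)
def blob(u0,v0,u1,v1,z,name,cu,cv):
    S=6
    a=cv2.resize(im[v0:v1,u0:u1],None,fx=S,fy=S,interpolation=cv2.INTER_CUBIC)
    g=cv2.cvtColor(a,cv2.COLOR_RGB2GRAY)
    m=(cv2.inRange(g,62,140))
    m=cv2.morphologyEx(m,cv2.MORPH_OPEN,np.ones((5,5)))
    n,l,st,ce=cv2.connectedComponentsWithStats(m)
    k=l[int((cv-v0)*S),int((cu-u0)*S)]
    c,_=cv2.findContours((l==k).astype('uint8'),0,2); c=max(c,key=cv2.contourArea)
    r=cv2.minAreaRect(c); b=cv2.boxPoints(r)
    T=lambda p:ray('top',(p[0]+.5)/S-.5+u0,(p[1]+.5)/S-.5+v0,z)
    w=np.array([T(p) for p in b]); ctr=T(r[0])
    e=w[1]-w[0]; f=w[2]-w[1]
    print(name,k,'ctr',ctr.round(4),[round(float(np.linalg.norm(q)),4) for q in(e,f)],[round(float(np.degrees(np.arctan2(q[1],q[0]))),1) for q in (e,f)])
    cv2.drawContours(a,[b.astype(int)],0,(255,0,0),1); return a
A=[blob(270,180,306,228,.089,'rocker',288,204),blob(384,210,404,246,.061,'bar',394,229),blob(410,218,430,236,.061,'round',419,227),blob(436,214,454,236,.061,'square',444,225),
blob(164,212,194,244,.07,'release',179,227),blob(144,208,162,230,.07,'small',153,219)]
H=max(a.shape[0] for a in A); W=np.hstack([cv2.copyMakeBorder(a,0,H-a.shape[0],0,4,0) for a in A]); W=cv2.resize(W,None,fx=.9,fy=.9); print(W.shape);save(W,'blobs')
from scipy.spatial.transform import Rotation as R
s=telemetry.get_state(); print(R.from_euler('xyz',s['ee_rot']).as_matrix().round(3))
for n,p in dict(rocker=(.514,.004,.094),bar=(.487,-.227,.061),rel=(.479,.245,.07)).items(): print(n,np.round(proj('scene',p)),np.round(proj('top',p)))
print(optics.calibration('top'))
E
```

```text
rocker 4 ctr [0.5343 0.0105 0.089 ] [0.0334, 0.0681] [-72.4, -162.4]
bar 4 ctr [ 0.4865 -0.227   0.061 ] [0.0235, 0.0569] [-81.8, -172.8]
round 1 ctr [ 0.4934 -0.2827  0.061 ] [0.0253, 0.0249] [-67.4, -158.4]
square 1 ctr [ 0.5002 -0.3376  0.061 ] [0.0244, 0.0226] [-81.0, -172.6]
release 4 ctr [0.4771 0.2503 0.07  ] [0.0319, 0.0316] [-42.1, -132.4]
small 0 ctr [0.4893 0.3058 0.07  ] [0.0346, 0.0367] [-29.0, -120.3]
(259, 788, 3)
[[ 0.    -0.941 -0.337]
 [-0.    -0.337  0.941]
 [-1.    -0.    -0.   ]]
rocker [335. 160.] [289. 212.]
bar [246. 193.] [394. 229.]
rel [408. 130.] [179. 226.]
{'fx': 482.9266367007332, 'fy': 482.9266367007332, 'cx': 320.42183250480684, 'cy': 192.76136061262417, 'T': array([[ 0.03015325, -0.99312245,  0.11313085,  0.4403578 ],
       [-0.99947318, -0.03131682, -0.00852178, -0.05245066],
       [ 0.01200607, -0.11281429, -0.99354355,  1.13064005],
       [ 0.        ,  0.        ,  0.        ,  1.        ]])}
```

View pics/blobs.png

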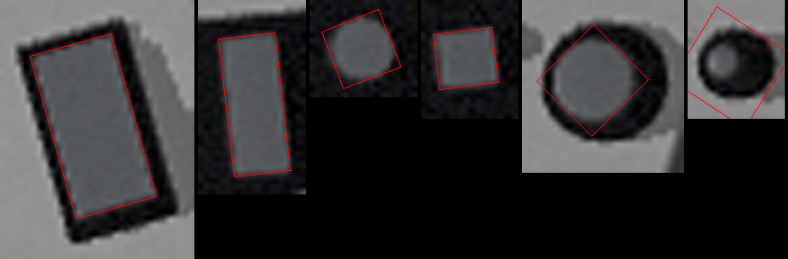

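Sizes match: rocker 68x33, bar 57x24, button 32. The tool's current yaw already has the jaw axis along the lamp box's y, so no turning is needed. I'll shut the fingers and move over the rocker at height.

{"op": "play_rows", "data": {
  "steps": [
    {"gripper": 0,"ty": -0.5,"tz": 0.5},
    {"gripper": 0,"ty": -0.96,"tz": 1},
    {"gripper": 0,"ty": -0.96,"tz": 1},
    {"gripper": 0,"ty": -0.96,"tz": 1},
    {"gripper": 0,"ty": -0.96,"tz": 1},
    {"gripper": 0,"ty": -0.96,"tz": 1},
    {"gripper": 0,"ty": -0.96,"tz": 1},
    {"gripper": 0,"ty": -0.96,"tz": 1},
    {"gripper": 0,"ty": -0.96,"tz": 1},
    {"gripper": 0,"ty": -0.96,"tz": 1},
    {"gripper": 0,"ty": -0.96,"tz": 1},
    {"gripper": 0,"ty": -0.96,"tz": 1},
    {"gripper": 0,"ty": -0.96,"tz": 1},
    {"gripper": 0,"ty": -0.96,"tz": 1},
    {"gripper": 0,"ty": -0.96,"tz": 1},
    {"gripper": 0,"ty": -0.96,"tz": 1},
    {"gripper": 0,"ty": -0.96,"tz": 1},
    {"gripper": 0,"ty": -0.96,"tz": 1},
    {"gripper": 0,"ty": -0.96,"tz": 1},
    {"gripper": 0,"ty": -0.96,"tz": 1}
  ],
  "newtons": 20
}}

```text
invalid input
```

```bash
cat >> h.py <<'E'
from scipy.spatial.transform import Rotation as R
def togo(p):
    s=telemetry.get_state(); M=R.from_euler('xyz',s['ee_rot']).as_matrix()
    tip=s['eef_pos']+.178*M[:,0]
    print('t',s['t'],'tip',tip.round(4),'F',s['force'].round(2),'w',s['width'],'units txyz',(M.T@(np.array(p)-tip)/.025).round(2)); return M,s
E
python3 - <<'E'
from h import *
M,s=togo((.510,.003,.115)); print(M.round(3),s['q'].round(2))
E
```

```text
t 1.2 tip [ 0.2275 -0.6355  0.2267] F [-0.04  0.29 -0.15] w 0.08769881455804725 units txyz [  4.47 -19.25  20.24]
[[ 0.    -0.941 -0.337]
 [-0.    -0.337  0.941]
 [-1.    -0.    -0.   ]] [-0.94  0.36  0.01 -0.   -1.22 -0.29]
```

The call was refused and nothing moved, so I'll give every key in each row.

{"op": "play_rows", "data": {
  "steps": [
    {"gripper": 0,"tx": 0,"ty": -0.5,"tz": 0.5,"ax": 0,"ay": 0,"az": 0},
    {"gripper": 0,"tx": 0,"ty": -0.96,"tz": 1,"ax": 0,"ay": 0,"az": 0}
  ],
  "newtons": 20
}}

```text
t: 1.37
eef_pos: [0.2485, -0.5893, 0.4036]
ee_rot: [0.939, 1.57, 2.851]
force: [1.6, 0.4, 0.2]
width: 0.0791
```

{"op": "play_rows", "data": {
  "steps": [
    {"gripper": 0,"tx": 0,"ty": -0.96,"tz": 1,"ax": 0,"ay": 0,"az": 0},
    {"gripper": 0,"tx": 0,"ty": -0.96,"tz": 1,"ax": 0,"ay": 0,"az": 0},
    {"gripper": 0,"tx": 0,"ty": -0.96,"tz": 1,"ax": 0,"ay": 0,"az": 0},
    {"gripper": 0,"tx": 0,"ty": -0.96,"tz": 1,"ax": 0,"ay": 0,"az": 0},
    {"gripper": 0,"tx": 0,"ty": -0.96,"tz": 1,"ax": 0,"ay": 0,"az": 0},
    {"gripper": 0,"tx": 0,"ty": -0.96,"tz": 1,"ax": 0,"ay": 0,"az": 0},
    {"gripper": 0,"tx": 0,"ty": -0.96,"tz": 1,"ax": 0,"ay": 0,"az": 0},
    {"gripper": 0,"tx": 0,"ty": -0.96,"tz": 1,"ax": 0,"ay": 0,"az": 0},
    {"gripper": 0,"tx": 0,"ty": -0.96,"tz": 1,"ax": 0,"ay": 0,"az": 0},
    {"gripper": 0,"tx": 0,"ty": -0.96,"tz": 1,"ax": 0,"ay": 0,"az": 0},
    {"gripper": 0,"tx": 0,"ty": -0.96,"tz": 1,"ax": 0,"ay": 0,"az": 0},
    {"gripper": 0,"tx": 0,"ty": -0.96,"tz": 1,"ax": 0,"ay": 0,"az": 0},
    {"gripper": 0,"tx": 0,"ty": -0.96,"tz": 1,"ax": 0,"ay": 0,"az": 0},
    {"gripper": 0,"tx": 0,"ty": -0.96,"tz": 1,"ax": 0,"ay": 0,"az": 0},
    {"gripper": 0,"tx": 0,"ty": -0.96,"tz": 1,"ax": 0,"ay": 0,"az": 0},
    {"gripper": 0,"tx": 0,"ty": -0.96,"tz": 1,"ax": 0,"ay": 0,"az": 0},
    {"gripper": 0,"tx": 0,"ty": -0.96,"tz": 1,"ax": 0,"ay": 0,"az": 0},
    {"gripper": 0,"tx": 0.5,"ty": -0.96,"tz": 0.9,"ax": 0,"ay": 0,"az": 0},
    {"gripper": 0,"tx": 0.5,"ty": -0.3,"tz": 0.4,"ax": 0,"ay": 0,"az": 0},
    {"gripper": 0,"tx": 0,"ty": 0,"tz": 0,"ax": 0,"ay": 0,"az": 0}
  ]
}}

```text
t: 3.03
eef_pos: [0.5092, -0.0066, 0.3774]
ee_rot: [1.301, 1.568, -3.065]
force: [-1.2, 0.2, -1.0]
width: 0.0003
```

```bash
python3 - <<'E'
from h import *
M,s=togo((.511,.003,.115)); print(M.round(3),s['q'].round(2),s['qd'].round(3))
save(optics.grab_frame('wrist'),'w1'); print(finder.pinpoint('rocker_press','wrist'))
E
```

```text
t 3.0333 tip [ 0.5086 -0.0067  0.1994] F [-1.19  0.25 -1.04] w 0.00028505546561183206 units txyz [ 3.38 -0.23  0.33]
[[-0.003 -0.941 -0.339]
 [-0.    -0.339  0.941]
 [-1.     0.003  0.001]] [ 0.37  0.11 -0.39 -0.   -1.08 -1.6 ] [-0.043 -0.031  0.004  0.013 -0.056  0.042]
[{'location': [204.3, 326.0], 'confidence': 0.79}]
```

View pics/w1.png

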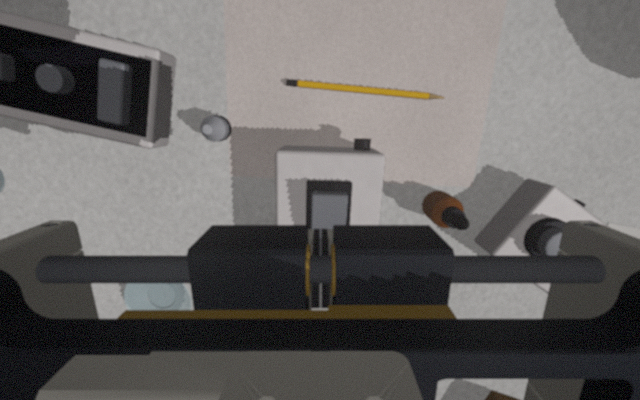

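The picture shows the rocker directly under the closed fingers, with its raised end at about (328,205).

```bash
python3 - <<'E'
from h import *
c=optics.calibration('wrist'); M,s=togo((.512,.003,.1))
T=np.eye(4);T[:3,:3]=M;T[:3,3]=s['eef_pos']; T=T@np.array(c['mount'])
print(ray('wrist',326,204.3,.094,c,T), ray('wrist',328,192,.098,c,T), proj('wrist',(.5114,.0032,.094),T))
E
```

```text
t 3.1333 tip [ 0.5085 -0.0088  0.2013] F [ 0.12 -0.06  0.22] w 0.0006998743059743607 units txyz [ 4.05 -0.29  0.4 ]
[ 0.51536486 -0.00110142  0.094     ] [ 0.50263772 -0.00388966  0.098     ] (np.float64(331.7679359384128), np.float64(201.97293943425507))
```

Wrist and top views agree to about 4 mm. Next I correct sideways and come down to about 105 mm.

{"op": "play_rows", "data": {
  "steps": [
    {"gripper": 0,"tx": 0.4,"ty": -0.28,"tz": 0.36,"ax": 0,"ay": 0,"az": 0},
    {"gripper": 0,"tx": 0.7,"ty": 0,"tz": 0,"ax": 0,"ay": 0,"az": 0},
    {"gripper": 0,"tx": 0.7,"ty": 0,"tz": 0,"ax": 0,"ay": 0,"az": 0},
    {"gripper": 0,"tx": 0.7,"ty": 0,"tz": 0,"ax": 0,"ay": 0,"az": 0},
    {"gripper": 0,"tx": 0.7,"ty": 0,"tz": 0,"ax": 0,"ay": 0,"az": 0},
    {"gripper": 0,"tx": 0.4,"ty": 0,"tz": 0,"ax": 0,"ay": 0,"az": 0},
    {"gripper": 0,"tx": 0.2,"ty": 0,"tz": 0,"ax": 0,"ay": 0,"az": 0},
    {"gripper": 0,"tx": 0,"ty": 0,"tz": 0,"ax": 0,"ay": 0,"az": 0},
    {"gripper": 0,"tx": 0,"ty": 0,"tz": 0,"ax": 0,"ay": 0,"az": 0}
  ]
}}

```text
t: 3.88
eef_pos: [0.5127, 0.0017, 0.2853]
ee_rot: [-1.9, 1.57, 0.014]
force: [-0.6, -0.1, 0.5]
width: 0.0005
```

```bash
python3 - <<'E'
from h import *
M,s=togo((.512,.002,.086))
E
```

```text
t 3.8833 tip [0.5128 0.0017 0.1073] F [-0.59 -0.08  0.48] w 0.000516673222967979 units txyz [0.85 0.03 0.02]
```

{"op": "play_rows", "data": {
  "steps": [
    {"gripper": 0,"tx": 0.2,"ty": 0,"tz": 0,"ax": 0,"ay": 0,"az": 0},
    {"gripper": 0,"tx": 0.2,"ty": 0,"tz": 0,"ax": 0,"ay": 0,"az": 0},
    {"gripper": 0,"tx": 0.2,"ty": 0,"tz": 0,"ax": 0,"ay": 0,"az": 0},
    {"gripper": 0,"tx": 0.1,"ty": 0,"tz": 0,"ax": 0,"ay": 0,"az": 0},
    {"gripper": 0,"tx": 0,"ty": 0,"tz": 0,"ax": 0,"ay": 0,"az": 0},
    {"gripper": 0,"tx": 0,"ty": 0,"tz": 0,"ax": 0,"ay": 0,"az": 0}
  ]
}}

```text
t: 4.38
eef_pos: [0.5124, 0.0019, 0.267]
ee_rot: [1.68, 1.571, -2.689]
force: [-0.4, -0.2, -0.6]
width: 0.0003
```

{"op": "play_rows", "data": {
  "steps": [
    {"gripper": 0,"tx": 0.08,"ty": 0,"tz": 0,"ax": 0,"ay": 0,"az": 0},
    {"gripper": 0,"tx": 0,"ty": 0,"tz": 0,"ax": 0,"ay": 0,"az": 0},
    {"gripper": 0,"tx": 0,"ty": 0,"tz": 0,"ax": 0,"ay": 0,"az": 0}
  ]
}}

```text
t: 4.63
eef_pos: [0.5124, 0.0019, 0.2652]
ee_rot: [-1.78, 1.571, 0.135]
force: [-0.1, 0.8, 0.7]
width: 0.0003
```

{"op": "play_rows", "data": {
  "steps": [
    {"gripper": 0,"tx": 0.06,"ty": 0,"tz": 0,"ax": 0,"ay": 0,"az": 0},
    {"gripper": 0,"tx": 0.06,"ty": 0,"tz": 0,"ax": 0,"ay": 0,"az": 0}
  ]
}}

```text
t: 4.8
eef_pos: [0.5125, 0.0018, 0.263]
ee_rot: [-2.357, 1.57, -0.442]
force: [-8.7, 0.8, 25.0]
width: 0.0005
```

```bash
python3 - <<'E'
from h import *
togo((.512,.002,.086))
for n in ('top','scene'):
    im=optics.grab_frame(n)
    u,v=map(int,proj(n,(.53,.01,.09))); a=im[v-40:v+40,u-50:u+50]; save(cv2.resize(a,None,fx=6,fy=6,interpolation=cv2.INTER_CUBIC),'p1'+n)
togo((.512,.002,.086))
E
```

```text
t 4.8 tip [0.5126 0.0017 0.085 ] F [-8.68  0.85 24.98] w 0.0005158033010096444 units txyz [-0.04  0.02  0.02]
t 4.9 tip [0.5125 0.0018 0.0853] F [-5.91 -0.42 14.91] w 0.0002736118859795766 units txyz [-0.03  0.02  0.02]
```

View pics/p1scene.png

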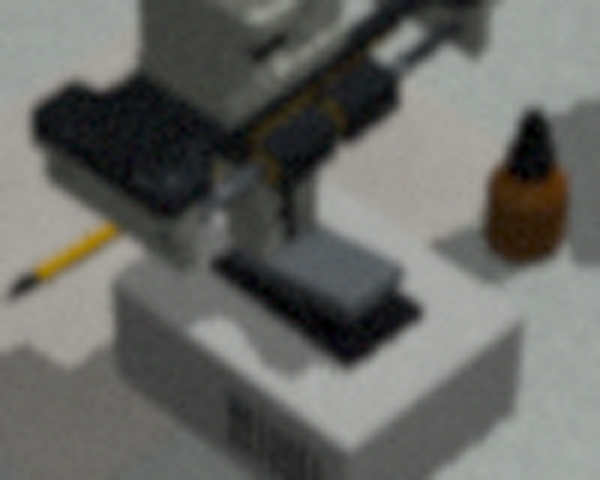

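The force rose to 25 N with the slope component of a stop, and the rear end now stands up, so the rocker is over. I'll hold briefly, lift, and go to the bar key.

{"op": "play_rows", "data": {
  "steps": [
    {"gripper": 0,"tx": 0,"ty": 0,"tz": 0,"ax": 0,"ay": 0,"az": 0},
    {"gripper": 0,"tx": 0,"ty": 0,"tz": 0,"ax": 0,"ay": 0,"az": 0},
    {"gripper": 0,"tx": -0.4,"ty": 0,"tz": 0,"ax": 0,"ay": 0,"az": 0},
    {"gripper": 0,"tx": -0.9,"ty": 0,"tz": 0,"ax": 0,"ay": 0,"az": 0},
    {"gripper": 0,"tx": -0.9,"ty": 0,"tz": 0,"ax": 0,"ay": 0,"az": 0},
    {"gripper": 0,"tx": 0,"ty": 0.2,"tz": -0.4,"ax": 0,"ay": 0,"az": 0},
    {"gripper": 0,"tx": 0,"ty": 0.45,"tz": -0.9,"ax": 0,"ay": 0,"az": 0},
    {"gripper": 0,"tx": 0,"ty": 0.45,"tz": -0.9,"ax": 0,"ay": 0,"az": 0},
    {"gripper": 0,"tx": 0,"ty": 0.45,"tz": -0.9,"ax": 0,"ay": 0,"az": 0},
    {"gripper": 0,"tx": 0,"ty": 0.45,"tz": -0.9,"ax": 0,"ay": 0,"az": 0},
    {"gripper": 0,"tx": 0,"ty": 0.45,"tz": -0.9,"ax": 0,"ay": 0,"az": 0},
    {"gripper": 0,"tx": 0,"ty": 0.45,"tz": -0.9,"ax": 0,"ay": 0,"az": 0},
    {"gripper": 0,"tx": 0,"ty": 0.45,"tz": -0.9,"ax": 0,"ay": 0,"az": 0},
    {"gripper": 0,"tx": 0,"ty": 0.45,"tz": -0.9,"ax": 0,"ay": 0,"az": 0},
    {"gripper": 0,"tx": 0,"ty": 0.27,"tz": -0.66,"ax": 0,"ay": 0,"az": 0},
    {"gripper": 0,"tx": 0,"ty": 0,"tz": 0,"ax": 0,"ay": 0,"az": 0},
    {"gripper": 0,"tx": 0,"ty": 0,"tz": 0,"ax": 0,"ay": 0,"az": 0}
  ]
}}

```text
t: 6.32
eef_pos: [0.4859, -0.2278, 0.3171]
ee_rot: [-0.489, 1.571, 1.423]
force: [-0.0, 0.2, 0.3]
width: 0.0006
```

```bash
python3 - <<'E'
from h import *
im=optics.grab_frame('scene')
u,v=map(int,proj('scene',(.53,.01,.09))); a=im[v-40:v+40,u-50:u+50]; save(cv2.resize(a,None,fx=6,fy=6,interpolation=cv2.INTER_CUBIC),'p2')
optics.grab_frame('wrist');c=optics.calibration('wrist')
M,s=togo((.4865,-.227,.07))
T=np.eye(4);T[:3,:3]=M;T[:3,3]=s['eef_pos']; T=T@np.array(c['mount'])
for r in finder.pinpoint('bar_key_top','wrist')[:2]:
  v,u=r['location']; print(r, ray('wrist',u,v,.061,c,T))
save(optics.grab_frame('wrist'),'w2')
print(proj('wrist',(.4865,-.227,.061),T)); togo((.4865,-.227,.07))
E
```

```text
t 6.4167 tip [ 0.4861 -0.2267  0.1392] F [-0.75  0.63 -0.11] w 0.0002793731520445282 units txyz [ 2.77 -0.01 -0.02]
{'location': [203.6, 316.9], 'confidence': 0.69} [ 0.48707181 -0.22985737  0.061     ]
(np.float64(320.35324796740963), np.float64(204.08754464282148))
t 6.5167 tip [ 0.4863 -0.2263  0.1392] F [ 0.19  0.27 -0.01] w 0.0003786068547994118 units txyz [ 2.77  0.   -0.03]
```

View pics/p2.png

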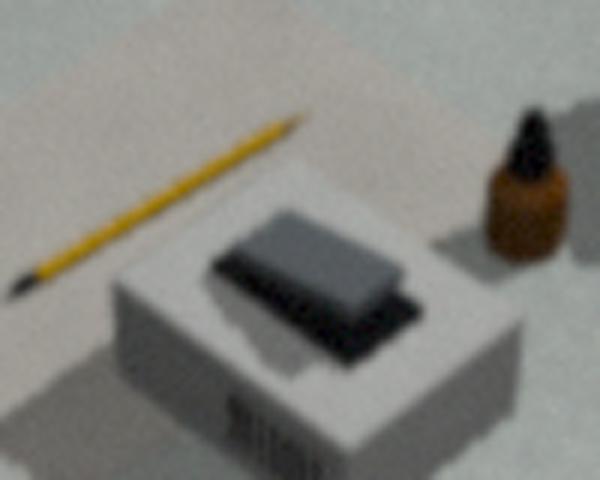

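View pics/w2.png

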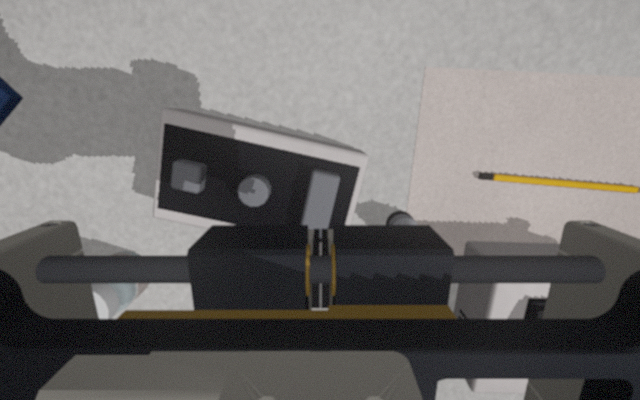

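The rocker is fully over, with its rear end high. The bar key sits under the fingers at (320,204) and both estimates agree to 3 mm. Pressing now.

{"op": "play_rows", "data": {
  "steps": [
    {"gripper": 0,"tx": 0.4,"ty": 0,"tz": 0,"ax": 0,"ay": 0,"az": 0},
    {"gripper": 0,"tx": 0.7,"ty": 0,"tz": 0,"ax": 0,"ay": 0,"az": 0},
    {"gripper": 0,"tx": 0.7,"ty": 0,"tz": 0,"ax": 0,"ay": 0,"az": 0},
    {"gripper": 0,"tx": 0.6,"ty": 0,"tz": -0.04,"ax": 0,"ay": 0,"az": 0},
    {"gripper": 0,"tx": 0.3,"ty": 0,"tz": 0,"ax": 0,"ay": 0,"az": 0},
    {"gripper": 0,"tx": 0.2,"ty": 0,"tz": 0,"ax": 0,"ay": 0,"az": 0},
    {"gripper": 0,"tx": 0.15,"ty": 0,"tz": 0,"ax": 0,"ay": 0,"az": 0},
    {"gripper": 0,"tx": 0.15,"ty": 0,"tz": 0,"ax": 0,"ay": 0,"az": 0},
    {"gripper": 0,"tx": 0.1,"ty": 0,"tz": 0,"ax": 0,"ay": 0,"az": 0},
    {"gripper": 0,"tx": 0,"ty": 0,"tz": 0,"ax": 0,"ay": 0,"az": 0},
    {"gripper": 0,"tx": 0,"ty": 0,"tz": 0,"ax": 0,"ay": 0,"az": 0}
  ]
}}

```text
t: 7.43
eef_pos: [0.4867, -0.2279, 0.235]
ee_rot: [-2.102, 1.57, -0.188]
force: [0.1, 0.0, -0.6]
width: 0.0004
```

{"op": "play_rows", "data": {
  "steps": [
    {"gripper": 0,"tx": 0.06,"ty": 0,"tz": 0,"ax": 0,"ay": 0,"az": 0},
    {"gripper": 0,"tx": 0,"ty": 0,"tz": 0,"ax": 0,"ay": 0,"az": 0}
  ]
}}

```text
t: 7.6
eef_pos: [0.4868, -0.2279, 0.2335]
ee_rot: [-2.091, 1.57, -0.177]
force: [0.2, 0.2, 0.6]
width: 0.0004
```

Tip at about 55.5 mm. I'll continue in small steps to the stop.

{"op": "play_rows", "data": {
  "steps": [
    {"gripper": 0,"tx": 0.06,"ty": 0,"tz": 0,"ax": 0,"ay": 0,"az": 0},
    {"gripper": 0,"tx": 0.04,"ty": 0,"tz": 0,"ax": 0,"ay": 0,"az": 0}
  ]
}}

```text
t: 7.77
eef_pos: [0.4869, -0.2279, 0.2312]
ee_rot: [-2.206, 1.57, -0.292]
force: [-3.3, 3.1, 19.2]
width: -0.0
```

{"op": "play_rows", "data": {
  "steps": [
    {"gripper": 0,"tx": 0.04,"ty": 0,"tz": 0,"ax": 0,"ay": 0,"az": 0}
  ]
}}

```text
t: 7.85
eef_pos: [0.4869, -0.2279, 0.2311]
ee_rot: [-2.462, 1.569, -0.547]
force: [-5.8, 6.2, 27.3]
width: 0.0007
```

Stop reached at tip height 53 mm with the force rising. I'll hold, lift to about 145 mm, look, then go to the camera box.

{"op": "play_rows", "data": {
  "steps": [
    {"gripper": 0,"tx": 0,"ty": 0,"tz": 0,"ax": 0,"ay": 0,"az": 0},
    {"gripper": 0,"tx": 0,"ty": 0,"tz": 0,"ax": 0,"ay": 0,"az": 0},
    {"gripper": 0,"tx": 0,"ty": 0,"tz": 0,"ax": 0,"ay": 0,"az": 0},
    {"gripper": 0,"tx": -0.3,"ty": 0,"tz": 0,"ax": 0,"ay": 0,"az": 0},
    {"gripper": 0,"tx": -0.8,"ty": 0,"tz": 0,"ax": 0,"ay": 0,"az": 0},
    {"gripper": 0,"tx": -0.9,"ty": 0,"tz": 0,"ax": 0,"ay": 0,"az": 0},
    {"gripper": 0,"tx": -0.9,"ty": 0,"tz": 0,"ax": 0,"ay": 0,"az": 0},
    {"gripper": 0,"tx": -0.8,"ty": 0,"tz": 0,"ax": 0,"ay": 0,"az": 0},
    {"gripper": 0,"tx": 0,"ty": 0,"tz": 0,"ax": 0,"ay": 0,"az": 0}
  ]
}}

```text
t: 8.6
eef_pos: [0.4876, -0.2282, 0.3263]
ee_rot: [-2.159, 1.565, -0.244]
force: [1.7, -0.0, -0.0]
width: 0.0003
```

```bash
python3 - <<'E'
from h import *
im=optics.grab_frame('scene')
u,v=map(int,proj('scene',(.49,-.26,.06))); a=im[v-40:v+40,u-50:u+50]; save(cv2.resize(a,None,fx=6,fy=6,interpolation=cv2.INTER_CUBIC),'p3')
togo((.4771,.2503,.145))
E
```

```text
t 8.65 tip [ 0.4877 -0.2281  0.1463] F [-0.45 -0.12  0.24] w 0.0005231717404053089 units txyz [ 0.04 -6.05 18.16]
```

View pics/p3.png

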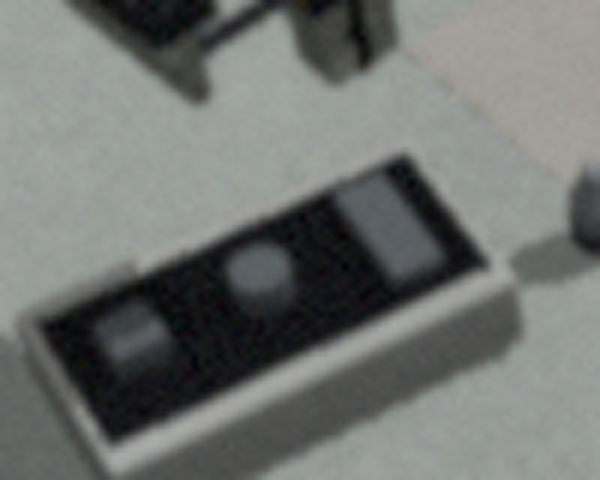

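The bar key is down, visibly lower than the two untouched keys. Now across to the camera box.

{"op": "play_rows", "data": {
  "steps": [
    {"gripper": 0,"tx": 0,"ty": -0.17,"tz": 0.5,"ax": 0,"ay": 0,"az": 0},
    {"gripper": 0,"tx": 0,"ty": -0.33,"tz": 1,"ax": 0,"ay": 0,"az": 0},
    {"gripper": 0,"tx": 0,"ty": -0.33,"tz": 1,"ax": 0,"ay": 0,"az": 0},
    {"gripper": 0,"tx": 0,"ty": -0.33,"tz": 1,"ax": 0,"ay": 0,"az": 0},
    {"gripper": 0,"tx": 0,"ty": -0.33,"tz": 1,"ax": 0,"ay": 0,"az": 0},
    {"gripper": 0,"tx": 0,"ty": -0.33,"tz": 1,"ax": 0,"ay": 0,"az": 0},
    {"gripper": 0,"tx": 0,"ty": -0.33,"tz": 1,"ax": 0,"ay": 0,"az": 0},
    {"gripper": 0,"tx": 0,"ty": -0.33,"tz": 1,"ax": 0,"ay": 0,"az": 0},
    {"gripper": 0,"tx": 0,"ty": -0.33,"tz": 1,"ax": 0,"ay": 0,"az": 0},
    {"gripper": 0,"tx": 0,"ty": -0.33,"tz": 1,"ax": 0,"ay": 0,"az": 0},
    {"gripper": 0,"tx": 0,"ty": -0.33,"tz": 1,"ax": 0,"ay": 0,"az": 0},
    {"gripper": 0,"tx": 0,"ty": -0.33,"tz": 1,"ax": 0,"ay": 0,"az": 0},
    {"gripper": 0,"tx": 0,"ty": -0.33,"tz": 1,"ax": 0,"ay": 0,"az": 0},
    {"gripper": 0,"tx": 0,"ty": -0.33,"tz": 1,"ax": 0,"ay": 0,"az": 0},
    {"gripper": 0,"tx": 0,"ty": -0.33,"tz": 1,"ax": 0,"ay": 0,"az": 0},
    {"gripper": 0,"tx": 0,"ty": -0.33,"tz": 1,"ax": 0,"ay": 0,"az": 0},
    {"gripper": 0,"tx": 0,"ty": -0.33,"tz": 1,"ax": 0,"ay": 0,"az": 0},
    {"gripper": 0,"tx": 0,"ty": -0.33,"tz": 1,"ax": 0,"ay": 0,"az": 0},
    {"gripper": 0,"tx": 0,"ty": -0.27,"tz": 0.66,"ax": 0,"ay": 0,"az": 0},
    {"gripper": 0,"tx": 0,"ty": 0,"tz": 0,"ax": 0,"ay": 0,"az": 0}
  ]
}}

```text
t: 10.32
eef_pos: [0.476, 0.2533, 0.3213]
ee_rot: [2.147, 1.57, -2.22]
force: [0.4, 0.0, 0.0]
width: 0.0004
```

```bash
python3 - <<'E'
from h import *
optics.grab_frame('top')
M,s=togo((.4771,.2503,.07));c=optics.calibration('wrist')
im=optics.grab_frame('wrist'); save(im,'w3')
T=np.eye(4);T[:3,:3]=M;T[:3,3]=s['eef_pos']; T=T@np.array(c['mount'])
for r in finder.pinpoint('release_top','wrist')[:2]:
  v,u=r['location']; print(r, ray('wrist',u,v,.07,c,T))
print(proj('wrist',(.4771,.2503,.07),T)); togo((.4771,.2503,.07))
E
```

```text
t 10.3667 tip [0.4756 0.2516 0.1432] F [ 0.52 -0.27 -1.42] w 0.00042383768207849263 units txyz [ 2.93 -0.04 -0.07]
{'location': [210.4, 312.4], 'confidence': 0.57} [0.48173819 0.24643551 0.07      ]
{'location': [20.2, 95.3], 'confidence': 0.48} [0.40176999 0.05756978 0.07      ]
(np.float64(318.72807438164307), np.float64(206.85071130426132))
t 10.4667 tip [0.4754 0.25   0.1434] F [ 1.03 -0.21 -0.31] w 0.0006006524634257536 units txyz [ 2.94 -0.07 -0.01]
```

View pics/w3.png

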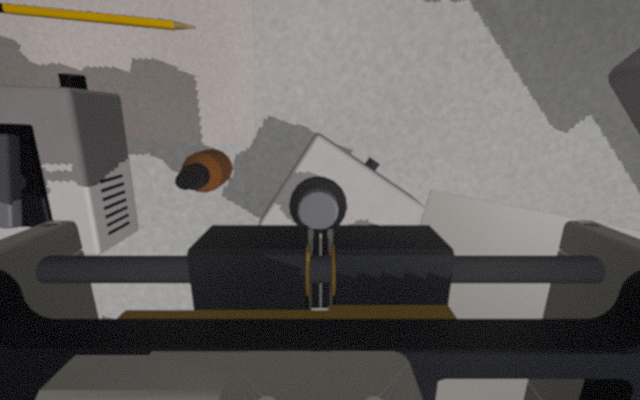

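The button is at about (320,209), within 2 mm of the target. Pressing it now.

{"op": "play_rows", "data": {
  "steps": [
    {"gripper": 0,"tx": 0.4,"ty": -0.12,"tz": 0,"ax": 0,"ay": 0,"az": 0},
    {"gripper": 0,"tx": 0.7,"ty": 0,"tz": 0,"ax": 0,"ay": 0,"az": 0},
    {"gripper": 0,"tx": 0.7,"ty": 0,"tz": 0,"ax": 0,"ay": 0,"az": 0},
    {"gripper": 0,"tx": 0.6,"ty": 0,"tz": 0,"ax": 0,"ay": 0,"az": 0},
    {"gripper": 0,"tx": 0.3,"ty": 0,"tz": 0,"ax": 0,"ay": 0,"az": 0},
    {"gripper": 0,"tx": 0.2,"ty": 0,"tz": 0,"ax": 0,"ay": 0,"az": 0},
    {"gripper": 0,"tx": 0.1,"ty": 0,"tz": 0,"ax": 0,"ay": 0,"az": 0},
    {"gripper": 0,"tx": 0,"ty": 0,"tz": 0,"ax": 0,"ay": 0,"az": 0},
    {"gripper": 0,"tx": 0,"ty": 0,"tz": 0,"ax": 0,"ay": 0,"az": 0}
  ]
}}

```text
t: 11.22
eef_pos: [0.4789, 0.2514, 0.2478]
ee_rot: [-1.649, 1.57, 0.266]
force: [-1.5, -2.2, 3.2]
width: 0.0003
```

```bash
python3 - <<'E'
from h import *
togo((.479,.249,.062))
E
```

```text
t 11.2167 tip [0.479  0.2514 0.0698] F [-1.53 -2.16  3.21] w 0.00030148934701582173 units txyz [ 0.31  0.03 -0.09]
```

{"op": "play_rows", "data": {
  "steps": [
    {"gripper": 0,"tx": 0.12,"ty": 0,"tz": 0,"ax": 0,"ay": 0,"az": 0},
    {"gripper": 0,"tx": 0.12,"ty": 0,"tz": 0,"ax": 0,"ay": 0,"az": 0},
    {"gripper": 0,"tx": 0,"ty": 0,"tz": 0,"ax": 0,"ay": 0,"az": 0}
  ]
}}

```text
t: 11.47
eef_pos: [0.4791, 0.2519, 0.244]
ee_rot: [-1.542, 1.568, 0.374]
force: [-7.9, -4.5, 25.0]
width: 0.0001
```

{"op": "play_rows", "data": {
  "steps": [
    {"gripper": 0,"tx": 0.06,"ty": 0,"tz": 0,"ax": 0,"ay": 0,"az": 0},
    {"gripper": 0,"tx": 0,"ty": 0,"tz": 0,"ax": 0,"ay": 0,"az": 0}
  ]
}}

```text
t: 11.63
eef_pos: [0.4791, 0.2519, 0.2437]
ee_rot: [-1.531, 1.568, 0.385]
force: [-11.5, -6.5, 37.6]
width: 0.0006
```

It stopped hard at a tip height of about 66 mm, 4 mm earlier than the expected 62 mm. I'll look before doing anything else.

```bash
python3 - <<'E'
from h import *
for n,r in (('scene',45),('top',45)):
    im=optics.grab_frame(n)
    u,v=map(int,proj(n,(.48,.25,.08))); a=im[max(0,v-r):v+r,u-60:u+60]; save(cv2.resize(a,None,fx=6,fy=6,interpolation=cv2.INTER_CUBIC),'p4'+n)
save(optics.grab_frame('wrist'),'w4')
M,s=togo((.479,.249,.062)); print(s['moment'],M.round(3))
E
```

```text
t 11.7833 tip [0.4796 0.2521 0.0657] F [-11.4   -6.49  37.45] w 0.000765717264446219 units txyz [ 0.15  0.07 -0.11]
[-2.47969554  4.42190291 -0.06477226] [[ 0.003 -0.941 -0.339]
 [ 0.001 -0.339  0.941]
 [-1.    -0.003  0.   ]]
```

View pics/p4scene.png

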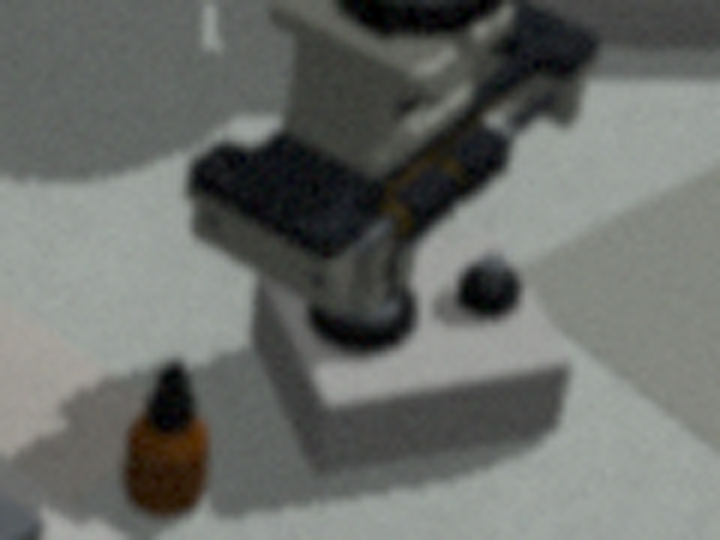

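View pics/p4top.png

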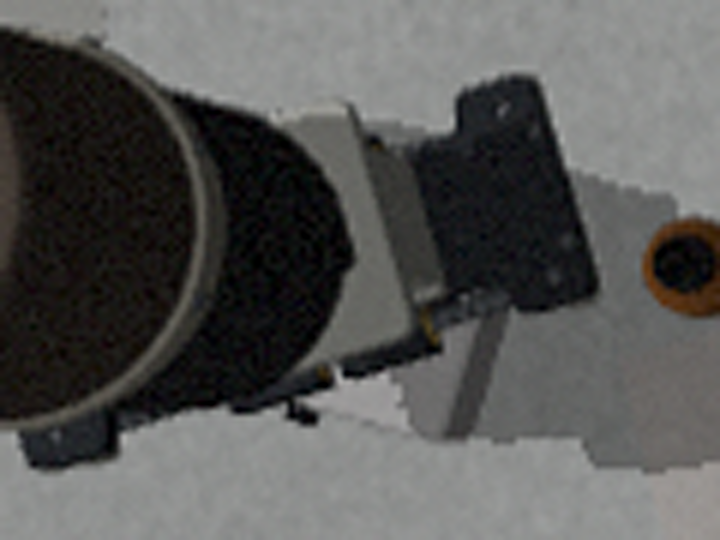

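View pics/w4.png

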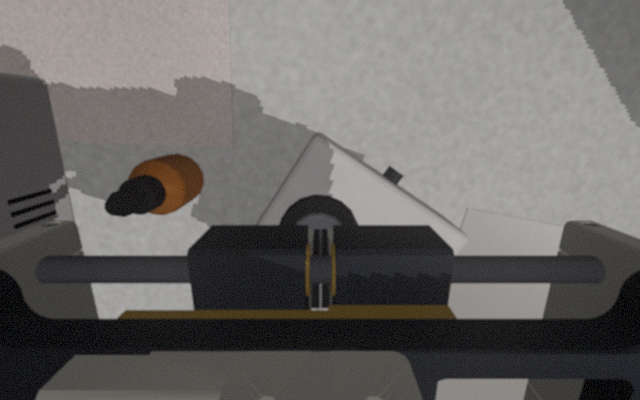

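Fingertips sit on the button inside its housing and nothing else is visibly touched. The lift will also show where contact begins, so I'll back off in stages.

{"op": "play_rows", "data": {
  "steps": [
    {"gripper": 0,"tx": -0.12,"ty": 0,"tz": 0,"ax": 0,"ay": 0,"az": 0},
    {"gripper": 0,"tx": 0,"ty": 0,"tz": 0,"ax": 0,"ay": 0,"az": 0},
    {"gripper": 0,"tx": 0,"ty": 0,"tz": 0,"ax": 0,"ay": 0,"az": 0}
  ]
}}

```text
t: 12.03
eef_pos: [0.4791, 0.2519, 0.2442]
ee_rot: [-1.261, 1.568, 0.654]
force: [-1.5, -2.2, 12.7]
width: 0.0005
```

```bash
python3 - <<'E'
from h import *
M,s=togo((.479,.249,.062)); print(s['moment'], s['eef_pos'])
print(np.array(optics.calibration('wrist')['mount']).round(3))
E
```

```text
t 12.0333 tip [0.4795 0.2522 0.0662] F [-1.46 -2.2  12.75] w 0.0004761303948517813 units txyz [ 0.17  0.06 -0.12]
[-0.97102831  1.08396678  0.0040714 ] [0.47909027 0.25191546 0.24423572]
[[ 0.    -0.266  0.964  0.02 ]
 [ 0.    -0.964 -0.266  0.07 ]
 [ 1.     0.    -0.    -0.001]
 [ 0.     0.     0.     1.   ]]
```

{"op": "play_rows", "data": {
  "steps": [
    {"gripper": 0,"tx": -0.08,"ty": 0,"tz": 0,"ax": 0,"ay": 0,"az": 0},
    {"gripper": 0,"tx": 0,"ty": 0,"tz": 0,"ax": 0,"ay": 0,"az": 0},
    {"gripper": 0,"tx": 0,"ty": 0,"tz": 0,"ax": 0,"ay": 0,"az": 0}
  ]
}}

```text
t: 12.28
eef_pos: [0.4791, 0.2519, 0.2455]
ee_rot: [-1.218, 1.569, 0.697]
force: [1.6, -1.6, 3.6]
width: 0.0003
```

{"op": "play_rows", "data": {
  "steps": [
    {"gripper": 0,"tx": -0.08,"ty": 0,"tz": 0,"ax": 0,"ay": 0,"az": 0},
    {"gripper": 0,"tx": 0,"ty": 0,"tz": 0,"ax": 0,"ay": 0,"az": 0},
    {"gripper": 0,"tx": 0,"ty": 0,"tz": 0,"ax": 0,"ay": 0,"az": 0}
  ]
}}

```text
t: 12.53
eef_pos: [0.4791, 0.252, 0.2471]
ee_rot: [-1.204, 1.569, 0.711]
force: [2.8, -0.3, 2.7]
width: 0.0003
```

{"op": "play_rows", "data": {
  "steps": [
    {"gripper": 0,"tx": -0.08,"ty": 0,"tz": 0,"ax": 0,"ay": 0,"az": 0},
    {"gripper": 0,"tx": 0,"ty": 0,"tz": 0,"ax": 0,"ay": 0,"az": 0},
    {"gripper": 0,"tx": 0,"ty": 0,"tz": 0,"ax": 0,"ay": 0,"az": 0}
  ]
}}

```text
t: 12.78
eef_pos: [0.4788, 0.2519, 0.2488]
ee_rot: [-0.977, 1.57, 0.938]
force: [1.7, 0.8, 2.6]
width: 0.0003
```

{"op": "play_rows", "data": {
  "steps": [
    {"gripper": 0,"tx": -0.08,"ty": 0,"tz": 0,"ax": 0,"ay": 0,"az": 0},
    {"gripper": 0,"tx": 0,"ty": 0,"tz": 0,"ax": 0,"ay": 0,"az": 0},
    {"gripper": 0,"tx": 0,"ty": 0,"tz": 0,"ax": 0,"ay": 0,"az": 0}
  ]
}}

```text
t: 13.03
eef_pos: [0.4785, 0.2516, 0.2506]
ee_rot: [0.88, 1.571, 2.794]
force: [1.0, 0.5, 1.2]
width: 0.0004
```

{"op": "play_rows", "data": {
  "steps": [
    {"gripper": 0,"tx": -0.08,"ty": 0,"tz": 0,"ax": 0,"ay": 0,"az": 0},
    {"gripper": 0,"tx": 0,"ty": 0,"tz": 0,"ax": 0,"ay": 0,"az": 0},
    {"gripper": 0,"tx": 0,"ty": 0,"tz": 0,"ax": 0,"ay": 0,"az": 0}
  ]
}}

```text
t: 13.28
eef_pos: [0.4783, 0.2513, 0.2524]
ee_rot: [1.854, 1.57, -2.515]
force: [0.0, -0.5, 0.6]
width: 0.0004
```

{"op": "play_rows", "data": {
  "steps": [
    {"gripper": 0,"tx": -0.08,"ty": 0,"tz": 0,"ax": 0,"ay": 0,"az": 0},
    {"gripper": 0,"tx": 0,"ty": 0,"tz": 0,"ax": 0,"ay": 0,"az": 0},
    {"gripper": 0,"tx": 0,"ty": 0,"tz": 0,"ax": 0,"ay": 0,"az": 0}
  ]
}}

```text
t: 13.53
eef_pos: [0.4786, 0.2514, 0.2546]
ee_rot: [1.862, 1.57, -2.506]
force: [0.3, -0.8, 0.1]
width: 0.0006
```

{"op": "play_rows", "data": {
  "steps": [
    {"gripper": 0,"tx": -0.3,"ty": 0,"tz": 0,"ax": 0,"ay": 0,"az": 0},
    {"gripper": 0,"tx": -0.9,"ty": 0,"tz": 0,"ax": 0,"ay": 0,"az": 0},
    {"gripper": 0,"tx": -0.9,"ty": 0,"tz": 0,"ax": 0,"ay": 0,"az": 0},
    {"gripper": 0,"tx": 0,"ty": 0,"tz": 0,"ax": 0,"ay": 0,"az": 0},
    {"gripper": 0,"tx": 0,"ty": 0,"tz": 0,"ax": 0,"ay": 0,"az": 0}
  ]
}}

```text
t: 13.95
eef_pos: [0.479, 0.2518, 0.309]
ee_rot: [-1.102, 1.568, 0.812]
force: [1.0, 0.2, -0.0]
width: 0.0003
```

```bash
python3 - <<'E'
from h import *
M,s=togo((.479,.249,.07)); print(s['moment'])
save(optics.grab_frame('wrist'),'w5')
im=optics.grab_frame('scene')
u,v=map(int,proj('scene',(.48,.25,.08))); save(cv2.resize(im[max(0,v-45):v+45,u-60:u+60],None,fx=6,fy=6,interpolation=cv2.INTER_CUBIC),'p5')
E
```

```text
t 13.95 tip [0.4794 0.2523 0.131 ] F [ 1.01  0.2  -0.03] w 0.00026823462522643 units txyz [ 2.44  0.06 -0.12]
[-0.03818913  0.01616628 -0.01369958]
```

View pics/w5.png

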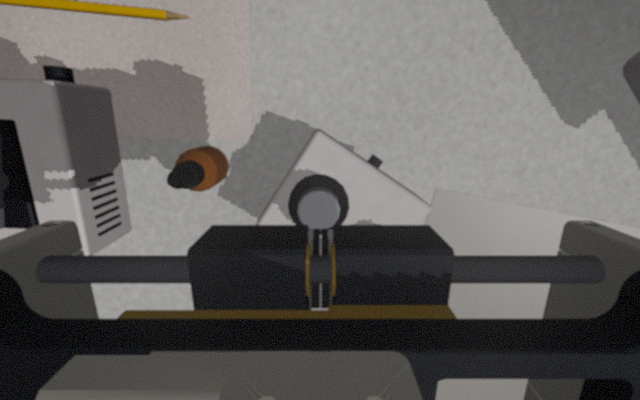

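View pics/p5.png

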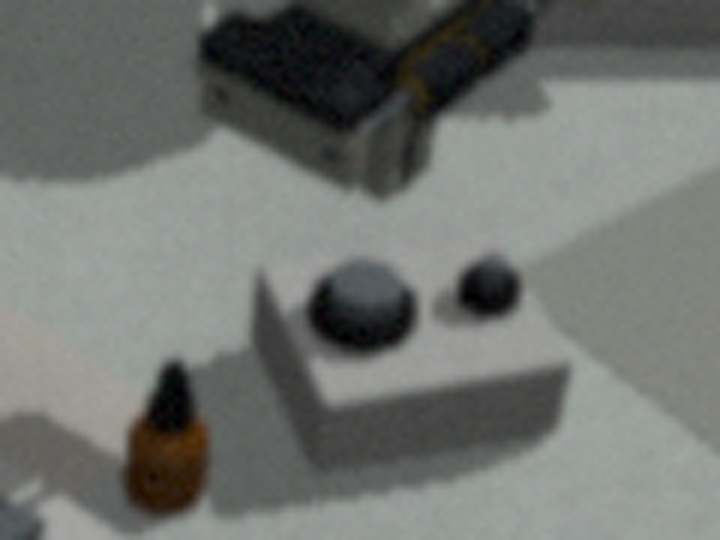

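```bash
python3 - <<'E'
import cv2,numpy as np
a=cv2.imread('pics/p4scene.png')[230:370,270:450];b=cv2.imread('pics/p5.png')[230:370,270:450]
w=np.hstack([a,b]);w=cv2.resize(w,None,fx=2.2,fy=2.2,interpolation=cv2.INTER_CUBIC)
w=np.clip(w.astype(float)*1.8,0,255).astype('uint8');cv2.imwrite('pics/cmp.png',w)
a=cv2.imread('pics/w4.png')[170:250,260:380];b=cv2.imread('pics/w5.png')[160:240,260:380]
w=np.hstack([a,b]);w=np.clip(cv2.resize(w,None,fx=3.3,fy=3.3,interpolation=cv2.INTER_CUBIC).astype(float)*1.8,0,255).astype('uint8');cv2.imwrite('pics/cmp2.png',w)
E
```

```text
(no output)
```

View pics/cmp.png

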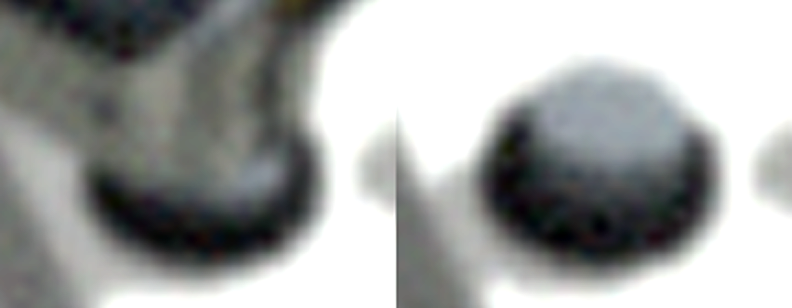

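View pics/cmp2.png

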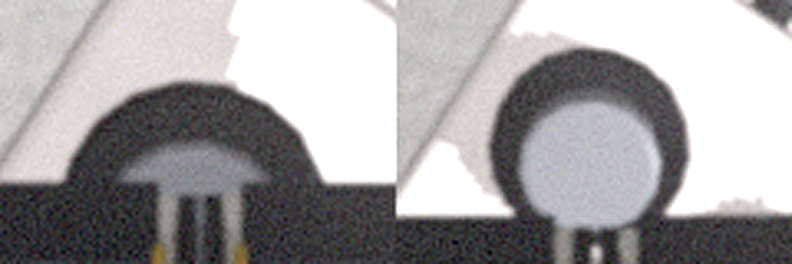

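```bash
python3 - <<'E'
from h import *
c=optics.calibration('wrist')
M=R.from_euler('xyz',telemetry.get_state()['ee_rot']).as_matrix()
print(M.round(3))
M=np.array([[0,-.941,-.338],[0,-.338,.941],[-1,0,0.]])
B=np.array([.4785,.251])
th=np.linspace(0,2*np.pi,180)
def rows(pos,z,r):
    T=np.eye(4);T[:3,:3]=M;T[:3,3]=pos;T=T@np.array(c['mount'])
    P=np.array([proj('wrist',(B[0]+r*np.cos(t),B[1]+r*np.sin(t),z),T) for t in th]); return P[:,1].min(),P[:,0].min(),P[:,0].max(),P[:,1].max()
for nm,pos in (('w4',(.479,.2519,.2437)),('w5',(.479,.2518,.309))):
    for rh in (.0225,.024,.025): print(nm,'housing',rh,np.round(rows(pos,.062,rh),1))
    for z in (.074,.070,.066,.064,.062): print(nm,'button z',z,np.round(rows(pos,z,.017),1))
for z in (.074,.07,.066,.062): print('scene',z,np.round(proj('scene',(*(B+[.012,-.012]),z)),2))
# measure in images
for n,c0 in (('w4',320),('w5',320)):
    g=cv2.imread(f'pics/{n}.png',0); print(n,g[178:236,c0-4:c0+5].mean(1).round().astype(int))
E
```

```text
[[-0.    -0.942 -0.337]
 [ 0.    -0.337  0.942]
 [-1.     0.     0.   ]]
w4 housing 0.0225 [201.9 281.8 358.  272.6]
w4 housing 0.024 [199.4 279.3 360.6 274.8]
w4 housing 0.025 [197.7 277.6 362.3 276.3]
w4 button z 0.074 [218.  289.1 350.7 274.7]
w4 button z 0.07 [215.6 289.8 350.  271.2]
w4 button z 0.066 [213.3 290.5 349.4 267.8]
w4 button z 0.064 [212.2 290.8 349.  266.1]
w4 button z 0.062 [211.1 291.2 348.7 264.5]
w5 housing 0.0225 [178.7 292.2 348.1 232.3]
w5 housing 0.024 [176.8 290.3 350.  233.9]
w5 housing 0.025 [175.6 289.  351.2 235.1]
w5 button z 0.074 [189.2 297.9 342.3 231.5]
w5 button z 0.07 [187.9 298.3 342.  229.6]
w5 button z 0.066 [186.7 298.7 341.6 227.8]
w5 button z 0.064 [186.1 298.8 341.4 226.9]
w5 button z 0.062 [185.6 299.  341.3 226. ]
scene 0.074 [408.77 131.59]
scene 0.07 [408.6  132.72]
scene 0.066 [408.43 133.85]
scene 0.062 [408.26 134.97]
w4 [122 121 121 122 123 121 122 122 123 123 124 123 123 124 125 119  98  66
  40  33  31  33  37  37  32  38  34  34  36  36  34  36  33  35  44  55
  64  73  80  79  79  79  76  76  77  78  78  75  78  77  69  52  37  34
  37  36  38  36]
w5 [ 42  42  42  42  42  42  43  42  46  54  59  61  72  92 104 106 106 105
 106 106 106 105 105 106 105 105 104 106 106 106 105 106 104 105 106 106
 106 104 106 106 105 105 104 105 104 104 106 106 105 102  85  62  36  29
  28  31  42  54]
```

Three checks agree the button went its full 8 mm:
- **Spring force:** it acted over tip heights from about 74 to 66 mm before the hard stop.
- **Scene view:** the button shifted about 2.9 px, where 8 mm should give 2.3 px and 4 mm only 1.1 px.
- **Wrist view:** the gap between button and housing edge fits a flush button.

It is now back up. Last comes a check against the first scene picture.

```bash
python3 - <<'E'
from h import *
im=optics.grab_frame('scene'); a=cv2.imread('pics/scene0.png'); b=cv2.cvtColor(im,cv2.COLOR_RGB2BGR)
A=a[90:260,180:460];B=b[90:260,180:460]
w=np.vstack([A,B]);w=cv2.resize(w,None,fx=1.75,fy=1.75,interpolation=cv2.INTER_CUBIC);cv2.imwrite('pics/final.png',w)
def sh(u0,v0,u1,v1): 
    return np.round(cv2.phaseCorrelate(np.float32(cv2.cvtColor(a,6))[v0:v1,u0:u1],np.float32(cv2.cvtColor(b,6))[v0:v1,u0:u1],cv2.createHanningWindow((u1-u0,v1-v0),cv2.CV_32F)),2) if 0 else np.round(cv2.phaseCorrelate(np.float32(cv2.cvtColor(a,6))[v0:v1,u0:u1],np.float32(cv2.cvtColor(b,6))[v0:v1,u0:u1])[0],2)
print('filter',sh(182,180,274,242),'lamp',sh(306,150,380,214),'cam',sh(388,118,450,162))
togo((.479,.249,.07))
E
```

```text
filter [0.09 0.18] lamp [ 0.51 -0.01] cam [0.06 0.45]
t 14.1 tip [0.4783 0.2513 0.1287] F [ 0.04  0.22 -0.45] w 0.00035859114848987915 units txyz [ 2.35  0.   -0.09]
```

View pics/final.png

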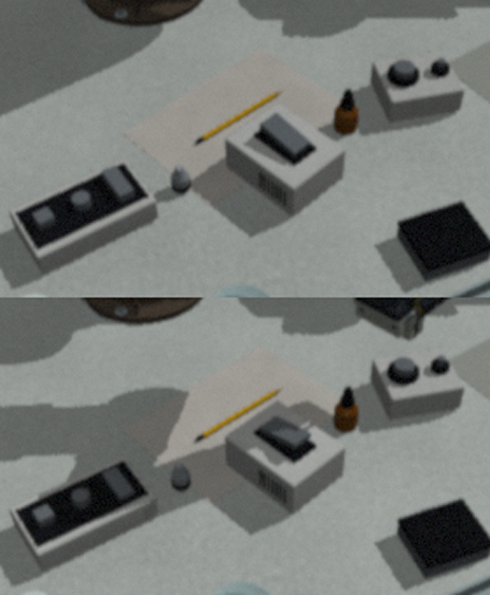

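The before and after pictures match: boxes within 0.5 px, bystanders in place, rocker over, bar key down, camera button up. The fingers are clear by about 55 mm.

```bash
python3 -c "
from station import job_done; print(job_done())"
```

```text
the job is handed in; nothing more can be done
None
```

I pressed the lamp rocker over, then the bar key down, then the large camera button down and released it, all with closed fingers, and handed the job in at about 14 s.

**Last checks:**
- **Lamp rocker:** the force rose to 25 N at the stop. The picture shows its rear end raised, so it is fully over.
- **Bar key:** it stopped at a tip height of 53 mm, as expected. It stands visibly lower than the other two keys, which were not touched.
- **Large camera button:** it is back up, and the force is near zero with the tip about 55 mm clear of it.
- **Boxes and bystanders:** the boxes moved no more than about 0.5 px between the first and last scene pictures. The bystanders in view look unmoved. The slide box and most of the dish and jar were outside that last crop, but the arm did not go near them.

**One disagreement:** the camera button hit its stop at a tip height of about 66 mm, not the expected 62 mm. Contact also began about 4 mm high, at about 74 mm. The spring force over that distance and the pictures taken while it was pressed both fit the full 8 mm of travel, so I took it as fully pressed. I did not find the cause of the height difference.

The first move call was refused as invalid and moved nothing; giving every field in each row fixed it.

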